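# Dock the tube carrier onto the pegs of its heater

## Task

Slide the grey tube carrier along the bench, between the guides and under the hood of the white block heater, until it is fully home on the two alignment pegs with its front face flush against the heater's wall. Keep the carrier flat on the bench the whole time, let go of it, and leave the other things on the bench where they are.

Things in the scene. Friction and masses are not known exactly. Their poses are not given: they have to be found in the camera images.
- carrier: Loose grey plastic tube carrier, 140 long (its x) x 100 wide (y) x 64 mm high (72 with the tube caps on top), 0.35 to 0.7 kg. Too wide to grasp; slides on the bench under a push of 2 to 8 N. Origin: centre of its underside. Starts outside the guides, its +x front face towards the heater, up to 15 mm off the lane's centre line and 0.25 rad askew.
- carrier_rear (a point): Centre of the carrier's plain flat rear face (to push on): 70 mm behind its origin, 32 mm above the bench.
- carrier_front (a point): Point of the carrier's front face midway between its two square peg holes: 70 mm ahead of its origin, 38 mm up. Holes 16 mm wide, 31 mm deep along x, at y=+30 and -30 mm.
- heater: White block heater fixed to the bench, 130 deep x 160 wide x 125 mm high. Origin: at bench level, middle of the foot of its docking wall. x points into the heater, the way the carrier is pushed; z up. Carrier home: front face on the wall, origin at x=-70 mm, y=0, axes parallel; its rear face, at x=-140 mm, stays clear of guides and hood.
- heater_pegs (a point): Point of the docking wall midway between the two horizontal steel pegs, 38 mm above the bench. Pegs: 12 mm diameter, 25 mm long, tapered ends, pointing to the heater's -x, at y=+30 and -30 mm.
- heater_hood (a point): Middle of the lower front edge of the hood that overhangs the pegs: 50 mm out from the wall (heater x=-50 mm), 89 mm above the bench; the hood is 160 mm wide and 36 mm thick.
- heater_mouth (a point): Middle of the mouth of the guides at bench level, heater x=-118 mm. Two guides 22 mm high stand on the bench, no floor between: parallel from the wall to x=-65 mm, inner faces at y=+54 and -54 mm, then flaring out by 30 degrees to a mouth about 165 mm wide.
- bottle: Bystander: amber glass bottle, 72 mm diameter, 160 mm high, standing; origin at the centre of its underside.
- rack: Bystander: orange tube rack, 90 x 190 x 28 mm (36 mm with tubes); origin at the centre of its underside.
- tipbox: Bystander: closed box of pipette tips, 124 x 89 x 67 mm, red below and white lid; origin at the centre of its underside.
There are look-alikes about, which are no part of the job. Leave any green or yellow look-alike of the carrier alone.

How it is judged:
By the outcome, as a careful person would: the job done as asked, in the order asked, and still so for the second after the job is handed in, with the robot touching nothing.
It also fails if it takes over 38 s, if anything falls off the work surface, if the arm or the gripper's body presses on something with over 40 N, if the wrist force passes 120 N, or if a joint passes its speed limit or range.

## Robot

A 6-joint arm with a two-finger parallel gripper is mounted at the origin on the work surface. World frame = base frame: x ahead of the robot, y to its left, z up, the work surface at z = 0. Lengths are in m, angles in rad, forces in N, time in s.
With the tool pointing down it reaches from about 0.375 to 0.9 m from the base axis. Payload 3.1 kg.
Tool frame: the origin (TCP) lies midway between the tips of the shut fingers; the grasp point (between the pads) lies 19 mm behind it; z points along the fingers, y is the direction in which the jaws open and shut (so a half turn about z gives the same grasp; the last joint's range is limited). The gripper opens to 87 mm and grips with 3 to 60 N. Pads are 19 mm wide; open, the fingers measure 117 mm over their backs; the gripper's body (75 mm by 190 mm) begins 51 mm behind the grasp point.
Start: joints at [1.024, 0.527, 1.433, -0, 1.181, -0.178], TCP at [0.225, 0.583, 0.191] pointing down, gripper open.
Joint ranges: [-3.08, 3.08], [-0.75, 2.2], [0.22, 2.44], [-1.43, 4.57], [0, 2.65], [-2.85, 2.85]. Speed limits (rad/s): [2.79, 2.79, 3.14, 3.14, 3.14, 3.14].

## Interface

Orientations are given as [roll, pitch, yaw] about the fixed x, y, z axes, in that order (R = Rz(yaw) Ry(pitch) Rx(roll)).
In Python, from cell import r gives the robot as it stands.
- The arm moves only by the shell command python3 -m jog 'ROWS' [OPENING]. ROWS is JSON, one flat list of numbers, 4 for each row, row after row: the shift along the tool's x, y, z in mm, then the turn about the tool's z in degrees. A call has 1 to 10 rows; each row shifts and turns the pose as measured when the row begins, along the tool's axes as they then stand; what a row does not reach is not made up. A row lasts 1/12 s, in which the tool goes at most 41.7 mm and 7.16 degrees, less where a joint would pass 70% of its speed; a pose out of reach is approached as far as the arm can. A call is refused whole if a number of a shift passes 41.7 or a number of a turn 7.16, either way. A call with a gripper value outside its range is refused whole. OPENING is the finger opening in mm, from 0 to 87, set as the call begins (- or left out, the last holds). The fingers move at their own pace and stop on an object; the grip force is fixed at half the most. Time passes only in rows, so rows that do not move let the fingers close. It gives the time, the measured TCP pose, the force and the opening at its end, in the units of the state.
- r.observe(): the state, without advancing time (a new reading comes with each control period).
- r.read_camera(name): name is "scene" or "top"; returns a dict with "image" (420x560x3 uint8, red, green, blue), "depth" (420x560 float32, m along the optical axis (not along the pixel's ray), 0 where there is no reading), "K" (3x3 intrinsics, pixels), "xyz" and "rotation" of the camera in the world. Camera axes: x right, y up, looking along -z (the intrinsics and any distortion apply to the point x, -y, -z); pixel columns grow to the right and rows downward; lengths in m; the calibration is good to about 2 mm. A picture is of the moment at which its call begins.
- r.sign_off(): hands the job in, once; it reports no verdict.
The state is a dict: "t": time; "qpos": joint angles; "qd": joint speeds; "effort": joint torques, N m; "position": TCP position; "tcp_rot": TCP orientation; "contact_force": force on the tool from outside, world axes, zero at the start; "ft_torque": the same for the moment, N m; "width": opening from 0.0 (shut) to 1.0 (fully open).
Only numpy, scipy, OpenCV 4.12 (cv2) and the standard library are available. Lean on these libraries where they do the work, as an engineer would, in place of code of your own. Each camera call takes 0.05 s, during which the arm holds its last target. There are 200 camera calls.

## Working session

There is one attempt and no reset: what is moved stays moved. The work goes in short steps, Python scripts to look and compute and a shell command to move; the robot and the scene stay as the last step left them, time stands still between calls to the robot, and variables do not carry over. Pictures are saved under pics/ and viewed, about 8 in all and at most 12, crops included, and the job is handed in when it is done.

```bash
ls; mkdir -p pics; cat > h.py <<'E'
import numpy as np, cv2
from cell import r
def cam(n):
    c=r.read_camera(n); np.savez(f'{n}.npz',**c); return c
def ld(n): return dict(np.load(f'{n}.npz'))
def pt(c,u,v,d=None):
    d=c['depth'][int(v),int(u)] if d is None else d
    K=c['K']; p=np.array([(u-K[0,2])/K[0,0]*d,-(v-K[1,2])/K[1,1]*d,-d])
    return c['rotation']@p+c['xyz']
def cloud(c):
    v,u=np.mgrid[0:420,0:560]; K=c['K']; d=c['depth']
    P=np.stack([(u-K[0,2])/K[0,0]*d,-(v-K[1,2])/K[1,1]*d,-d],-1)
    return P@np.array(c['rotation']).T+c['xyz']
E
python3 - <<'E'
from h import *
for n in('scene','top'):
    c=cam(n); print(n,{k:(np.array(v).round(3).tolist() if k not in('image','depth') else 0) for k,v in c.items()})
    cv2.imwrite(f'pics/{n}0.png',cv2.resize(c['image'][:,:,::-1],(784,588)))
print(r.observe())
E
```

```text
pics
scene {'image': 0, 'depth': 0, 'K': [[462.776, 0.0, 284.551], [0.0, 462.776, 205.671], [0.0, 0.0, 1.0]], 'xyz': [0.911, 0.762, 1.061], 'rotation': [0.688, 0.017, 2.597]}
top {'image': 0, 'depth': 0, 'K': [[487.562, 0.0, 281.199], [0.0, 487.562, 201.055], [0.0, 0.0, 1.0]], 'xyz': [0.28, 0.045, 1.195], 'rotation': [0.218, 0.002, -1.483]}
{'t': 0.1, 'qpos': array([ 1.02452288e+00,  5.28375126e-01,  1.43374799e+00, -1.05776920e-05,
        1.18139707e+00, -1.78530832e-01]), 'qd': array([ 0.00105141, -0.00249257, -0.00313966,  0.0011525 , -0.00116569,
        0.00168606]), 'effort': array([-4.89859485e-04, -4.40979767e+01, -1.77148551e+01,  6.35044347e-02,
        5.34470938e-02, -6.27234976e-05]), 'position': array([0.22431495, 0.58260333, 0.18977669]), 'tcp_rot': array([-3.13969403e+00, -3.32674784e-04,  2.77385375e+00]), 'contact_force': array([-0.64742268, -0.13108736, -0.46252007]), 'ft_torque': array([-2.54110807e-02,  6.68160697e-02,  6.41710025e-05]), 'width': 1.0005440929046556}
```

```bash
sed -i 's/^from cell import r/from cell import r\nfrom scipy.spatial.transform import Rotation as Ro/; s/return c$/return c/' h.py; sed -i "s/return c\['rotation'\]@p+c\['xyz'\]/return Ro.from_euler('xyz',c['rotation']).apply(p)+c['xyz']/; s/return P@np.array(c\['rotation'\]).T+c\['xyz'\]/return P@Ro.from_euler('xyz',c['rotation']).as_matrix().T+c['xyz']/" h.py; cat h.py|tail -14
```

```text
import numpy as np, cv2
from cell import r
from scipy.spatial.transform import Rotation as Ro
def cam(n):
    c=r.read_camera(n); np.savez(f'{n}.npz',**c); return c
def ld(n): return dict(np.load(f'{n}.npz'))
def pt(c,u,v,d=None):
    d=c['depth'][int(v),int(u)] if d is None else d
    K=c['K']; p=np.array([(u-K[0,2])/K[0,0]*d,-(v-K[1,2])/K[1,1]*d,-d])
    return Ro.from_euler('xyz',c['rotation']).apply(p)+c['xyz']
def cloud(c):
    v,u=np.mgrid[0:420,0:560]; K=c['K']; d=c['depth']
    P=np.stack([(u-K[0,2])/K[0,0]*d,-(v-K[1,2])/K[1,1]*d,-d],-1)
    return P@Ro.from_euler('xyz',c['rotation']).as_matrix().T+c['xyz']
```

View pics/scene0.png

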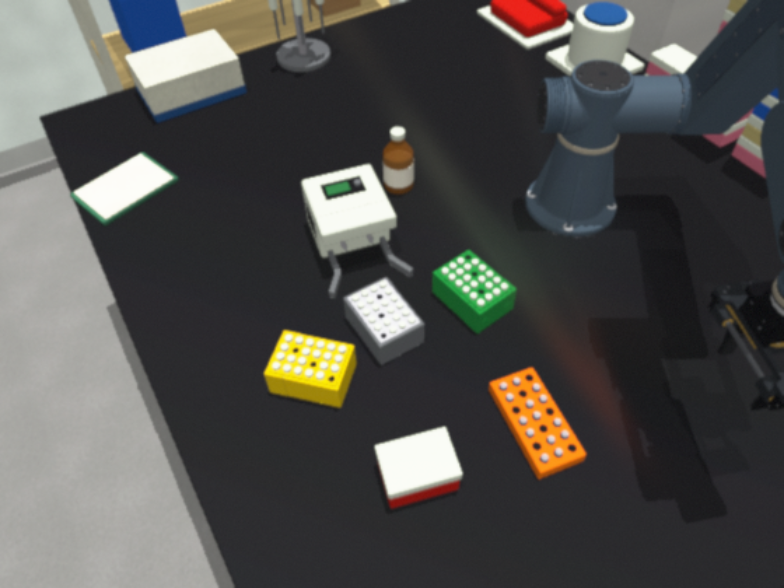

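View pics/top0.png

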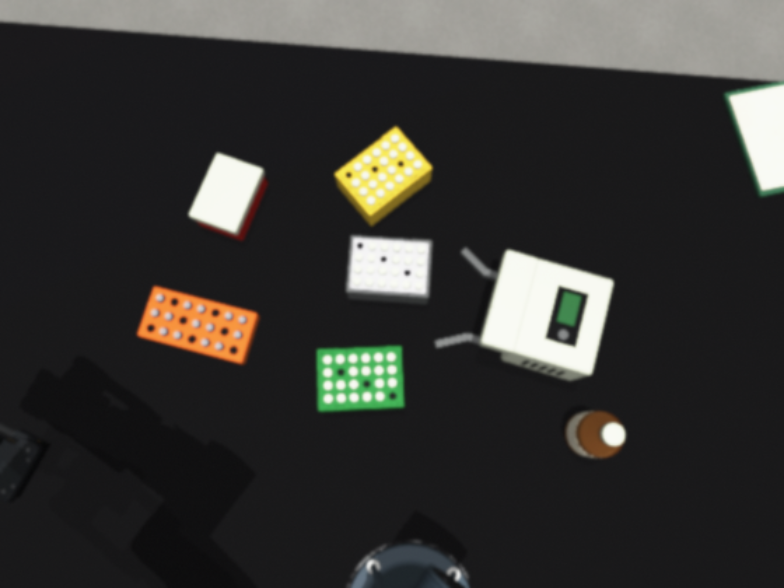

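Top view (784x588 picture): grey carrier at (390,266), with look-alikes green (360,378) and yellow (384,172). Heater top is at (555,312), guide arms at (478,262) and (455,340), bottle at (597,433), rack at (198,325), tip box at (228,195). The grey one fits the description and faces the heater mouth. Next I measure poses and take a close crop.

```bash
cat >> h.py <<'E'
def rect(P,m):
    q=P[m][:,:2]; (c,s,a)=cv2.minAreaRect((q*1000).astype(np.float32)); return np.round(c,1),np.round(s,1),round(a,2),len(q)
E
python3 - <<'E'
from h import *
for n in('top','scene'):
    c=ld(n); P=cloud(c); im=c['image'].astype(int); Z=P[...,2]
    v,u=np.mgrid[0:420,0:560]
    print(n,'table z',np.median(Z[(Z>-.03)&(Z<.02)]))
    s=560/784
    if n=='top': boxC=(340,230,438,305); boxH=(475,245,620,385)
    else: boxC=(340,275,428,362); boxH=(295,160,400,260)
    def inb(b): return (u>b[0]*s)&(u<b[2]*s)&(v>b[1]*s)&(v<b[3]*s)
    sat=im.max(-1)-im.min(-1)
    m=inb(boxC)&(Z>.055)&(Z<.08)&(sat<40); print('carrier',rect(P,m),np.median(Z[m]))
    m=inb(boxH)&(Z>.115)&(Z<.135); print('heater',rect(P,m),np.median(Z[m]))
    for lo,hi in((0.01,.03),):
        b=(430,240,500,355) if n=='top' else (325,235,415,295)
        m=inb(b)&(Z>lo)&(Z<hi)
        k,L,st,ce=cv2.connectedComponentsWithStats(m.astype(np.uint8))
        for i in range(1,k):
            if st[i,4]>30: print('guide',rect(P,L==i))
c=ld('top');cv2.imwrite('pics/crop.png',cv2.resize(c['image'][150:300,230:450,::-1],(770,525),interpolation=cv2.INTER_CUBIC))
E
```

```text
top table z -0.0006918471095687106
carrier (array([554.9,  79.8]), array([101.2, 139.9]), 1.24, 2406) 0.06577004435110756
heater (array([ 489.2, -180.8]), array([181., 161.]), 77.96, 5664) 0.12469412950287007
guide (array([581.8, -76.3]), array([77.6, 17.6]), 55.58, 173)
guide (array([445.1, -47.5]), array([18.6, 76.1]), 10.85, 176)
scene table z 7.983578463810481e-05
carrier (array([593.3,  84.7]), array([177.2, 145.6]), 0.27, 1617) 0.0662791402764571
heater (array([ 490.1, -174.5]), array([184.4, 161.4]), 77.94, 2310) 0.12472876720732767
guide (array([441.3, -68.5]), array([126.2,  34.9]), 89.84, 200)
guide (array([ 492.4, -137.4]), array([ 7.4, 53.4]), 75.35, 68)
guide (array([575.8, -99.2]), array([133.5,  36.2]), 57.84, 202)
```

View pics/crop.png

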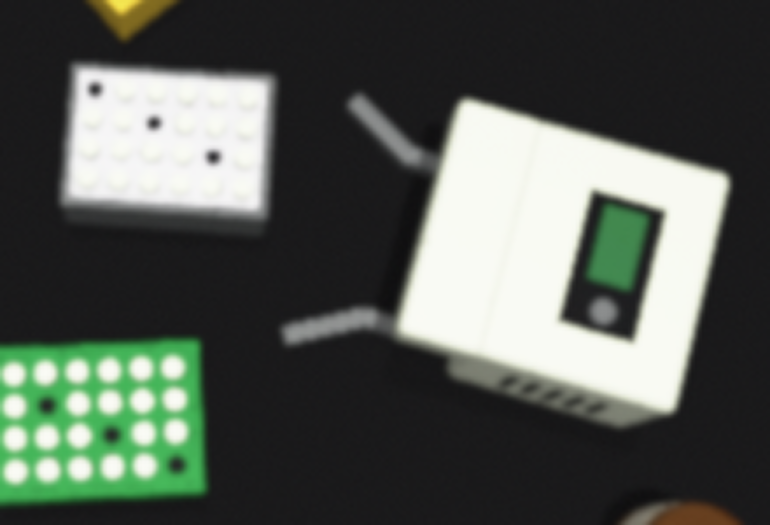

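The crop shows the grey carrier at (168,145), front face to the right, with the heater mouth guides at (385,130) and (330,327). Its top measures 101x140 mm at z≈66 mm, and the heater's 181x161 at z 125, so the sizes agree. In the heater frame the carrier is at about (-229, +10) mm, yaw +13°.

Plan: push the rear face with two spread fingers and steer with the tool yaw.

```bash
cat >> h.py <<'E'
HA=np.radians(-102.04); HO=np.array([497.5,-141.7])
def toH(x,y):
    d=np.array([x,y])-HO; c,s=np.cos(HA),np.sin(HA); return np.array([c*d[0]+s*d[1],-s*d[0]+c*d[1]])
def toW(x,y):
    c,s=np.cos(HA),np.sin(HA); return HO+[c*x-s*y,s*x+c*y]
def plan(x,y,z,yaw,n):
    "world mm/deg target -> n tool rows"
    o=r.observe(); p=np.array(o['position'])*1000; w0=np.degrees(o['tcp_rot'][2]); d=(np.array([x,y,z])-p)/n
    dw=(yaw-w0)/n
    for i in range(n):
        R=Ro.from_euler('xyz',[np.pi,0,np.radians(w0+dw*i)]); t=R.inv().apply(d)
        print(*[round(float(a),1) for a in t],round(-dw,2),sep=',',end=', ')
    print()
E
python3 -c "
from h import *
plan(553,215,150,91.24,14)"
```

```text
-31.3,-16.1,2.8,4.84, -32.6,-13.4,2.8,4.84, -33.6,-10.6,2.8,4.84, -34.4,-7.7,2.8,4.84, -34.9,-4.8,2.8,4.84, -35.2,-1.8,2.8,4.84, -35.2,1.2,2.8,4.84, -35.0,4.1,2.8,4.84, -34.5,7.1,2.8,4.84, -33.8,9.9,2.8,4.84, -32.8,12.7,2.8,4.84, -31.6,15.5,2.8,4.84, -30.2,18.1,2.8,4.84, -28.6,20.6,2.8,4.84,
```

```bash
python3 -m jog '[-31,-16,3,4.8,-33,-13,3,4.8,-34,-11,3,4.8,-34,-8,3,4.8,-35,-5,3,4.8,-35,-2,3,4.8,-35,1,3,4.8,-35,4,3,4.8,-34,7,3,4.8,-34,10,3,4.8]' 60; python3 -c "
from h import *
plan(553,200,90,91.24,7)"
```

```text
t: 0.93
position: [0.4569, 0.312, 0.1543]
tcp_rot: [-3.135, -0.002, 1.911]
contact_force: [-0.2, 0.5, 0.1]
width: 0.691
-19.7,7.6,9.2,2.61, -19.3,8.5,9.2,2.61, -18.9,9.4,9.2,2.61, -18.4,10.2,9.2,2.61, -18.0,11.0,9.2,2.61, -17.4,11.8,9.2,2.61, -16.9,12.6,9.2,2.61,
```

```bash
python3 -m jog '[-20,8,9,2.6,-19,8,9,2.6,-19,9,9,2.6,-18,10,9,2.6,-18,11,9,2.6,-17,12,9,2.6,-17,13,9,2.6,0,0,0,0]' 60; python3 -c "
from h import *
plan(553.5,190,20,91.24,8)"
```

```text
t: 1.6
position: [0.5596, 0.1861, 0.0852]
tcp_rot: [-3.134, 0.003, 1.565]
contact_force: [0.7, 0.9, -0.4]
width: 0.689
0.5,-0.8,8.2,-0.2, 0.5,-0.8,8.2,-0.2, 0.5,-0.8,8.2,-0.2, 0.5,-0.8,8.2,-0.2, 0.5,-0.8,8.2,-0.2, 0.5,-0.8,8.2,-0.2, 0.5,-0.8,8.2,-0.2, 0.5,-0.8,8.2,-0.2,
```

```bash
python3 -m jog '[0,-1,8,0,0,-1,8,0,0,-1,8,0,0,-1,8,0,0,-1,8,0,0,-1,8,-1,0,0,8,-0.6,0,0,6,0,0,0,0,0]' 66; python3 - <<'E'
from h import *
c=cam('top'); cv2.imwrite('pics/t1.png',cv2.resize(c['image'][130:300,200:440,::-1],(768,544),interpolation=cv2.INTER_CUBIC))
print(r.observe()['position'],r.observe()['tcp_rot'])
E
```

```text
t: 2.35
position: [0.5474, 0.1891, 0.0159]
tcp_rot: [-3.128, 0.002, 1.601]
contact_force: [0.8, -0.3, 0.4]
width: 0.761
[0.54765019 0.18907661 0.01634251] [-3.12835909e+00  1.65976007e-03  1.60097476e+00]
```

View pics/t1.png

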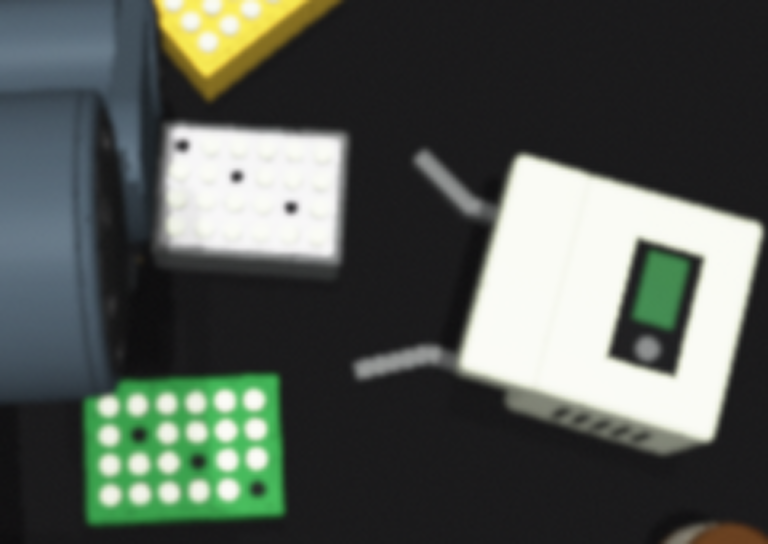

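```bash
python3 -m jog '[-4,3,0,0.2,-4,3,-1,0.2,-4,0,-1,0,-4,0,-1,0,-4,0,0,0,-3,0,0,0,-3,0,0,0]'; python3 -m jog '[-3,0,0,0,-3,0,0,0]'
```

```text
t: 2.98
position: [0.5576, 0.1612, 0.0216]
tcp_rot: [-3.134, 0.001, 1.592]
contact_force: [-0.9, 2.0, -2.3]
width: 0.759
t: 3.15
position: [0.5576, 0.1554, 0.0217]
tcp_rot: [-3.134, -0.001, 1.591]
contact_force: [0.4, 3.4, -1.4]
width: 0.759
```

```bash
python3 -m jog '[-5,0,0,1,-5,0,0,1.2,-5,0,0,1.2,-5,0,0,1.2,-5,0,0,1.2,-5,0,0,1.2]'; cat >> h.py <<'E'
def carrier(show=None):
    c=cam('top'); P=cloud(c); Z=P[...,2]; im=c['image'].astype(int)
    H=np.stack([np.cos(HA)*(P[...,0]*1000-HO[0])+np.sin(HA)*(P[...,1]*1000-HO[1]),-np.sin(HA)*(P[...,0]*1000-HO[0])+np.cos(HA)*(P[...,1]*1000-HO[1])],-1)
    m=(Z>.056)&(Z<.078)&(im.max(-1)-im.min(-1)<40)&(im.max(-1)>110)&(H[...,0]>-320)&(H[...,0]<-52)&(abs(H[...,1])<90)
    k,L,st,_=cv2.connectedComponentsWithStats(m.astype(np.uint8)); m=L==1+st[1:,4].argmax()
    b=cv2.boxPoints(cv2.minAreaRect(H[m].astype(np.float32))); print('H-frame rect',cv2.minAreaRect(H[m].astype(np.float32)),m.sum())
    print(b.round(1).tolist())
    o=r.observe(); print('TCP H',toH(*(o['position'][:2]*1000)).round(1),'yaw rel',round(float(np.degrees(o['tcp_rot'][2])-77.96),2),o['contact_force'].round(1))
    if show: cv2.imwrite(show,cv2.resize(c['image'][130:300,200:440,::-1],(768,544),interpolation=cv2.INTER_CUBIC))
E
python3 -c "
from h import *
carrier('pics/t2.png')"
```

```text
t: 3.65
position: [0.5588, 0.1234, 0.0218]
tcp_rot: [-3.138, -0.001, 1.459]
contact_force: [0.8, 1.9, -1.1]
width: 0.759
H-frame rect ((-169.97451782226562, 11.879589080810547), (100.99191284179688, 100.19493103027344), 5.605337142944336) 1560
[[-225.10000610351562, 56.79999923706055], [-215.3000030517578, -42.900001525878906], [-114.80000305175781, -33.0], [-124.5999984741211, 66.69999694824219]]
TCP H [-271.     4.6] yaw rel 5.56 [ 0.1 -0.  -0.9]
```

```bash
python3 -m jog '[-5,-1,0,1,-5,-1,0,1,-5,-1,0,1,-5,-1,0,1,-5,-1,0,1,-5,-1,0,1]'; python3 -c "
from h import *
carrier('pics/t3.png')"
```

```text
t: 4.2
position: [0.5485, 0.0909, 0.0222]
tcp_rot: [-3.141, -0.001, 1.343]
contact_force: [1.6, 0.7, -1.4]
width: 0.756
H-frame rect ((-123.35197448730469, -2.80609130859375), (76.4944839477539, 100.7391357421875), 0.2836246192455292) 1178
[[-161.8000030517578, 47.400001525878906], [-161.3000030517578, -53.400001525878906], [-84.9000015258789, -53.0], [-85.4000015258789, 47.79999923706055]]
TCP H [-237.     0.6] yaw rel -1.07 [-0.1 -1.5  1.1]
```

```bash
python3 -m jog '[-4,0.8,0,-0.3,-4,0.8,0,-0.2,-4,0.8,0,-0.2,-4,0.5,0,0]'; python3 -c "
from h import *
carrier('pics/t4.png')"
```

```text
t: 4.58
position: [0.5445, 0.0736, 0.0221]
tcp_rot: [-3.136, -0.001, 1.353]
contact_force: [-0.0, 4.3, 0.1]
width: 0.756
H-frame rect ((-98.680419921875, -1.4016036987304688), (101.0718765258789, 62.26079559326172), 89.43518829345703) 937
[[-130.3000030517578, -51.599998474121094], [-68.0, -52.20000076293945], [-67.0999984741211, 48.79999923706055], [-129.3000030517578, 49.400001525878906]]
TCP H [-219.5    1.1] yaw rel -0.45 [ 0.   1.2 -0.5]
```

View pics/t4.png

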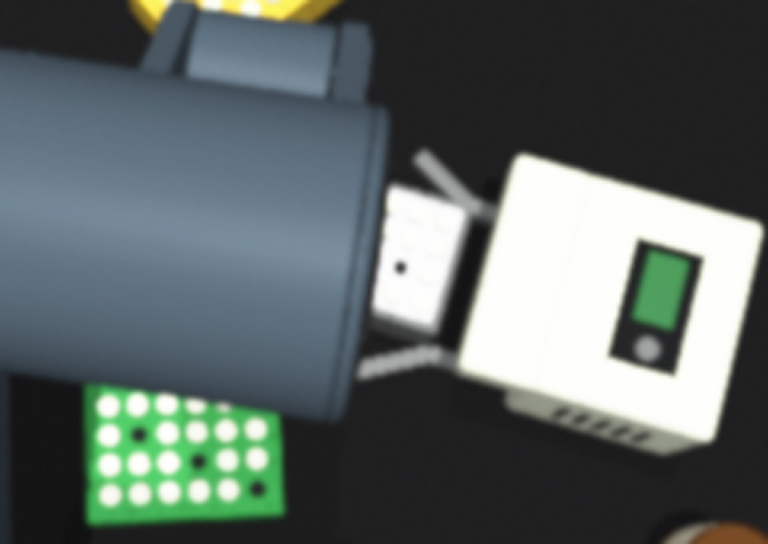

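The carrier enters squarely: front edge near (455,265) between the guides' inner ends (480,210) and (445,352). Y offset is -1.4 mm and yaw about -0.5°. I continue gently.

```bash
python3 -m jog '[-4,0.5,0,-0.2,-4,0.5,0,-0.2,-4,0.4,0,-0.1,-4,0.2,0,0,-4,0.2,0,0]'; python3 -c "
from h import *
carrier()"
```

```text
t: 5.05
position: [0.5414, 0.052, 0.0221]
tcp_rot: [-3.135, -0.001, 1.363]
contact_force: [0.9, 3.4, 0.2]
width: 0.761
H-frame rect ((-65.70022583007812, 0.9960708618164062), (35.08721923828125, 100.57510375976562), 5.469265937805176) 542
[[-88.0, 49.400001525878906], [-78.4000015258789, -50.70000076293945], [-43.400001525878906, -47.400001525878906], [-53.0, 52.70000076293945]]
TCP H [-197.7    2.6] yaw rel 0.1 [-0.2  1.8  0.1]
```

```bash
python3 -m jog '[-4,0,0,0,-4,0,0,0,-4,0,0,0]'; python3 -m jog '[-3,0,0,0,-3,0,0,0]';python3 -m jog '[-3,0,0,0,-3,0,0,0]'; python3 - <<'E'
from h import *
c=cam('scene'); cv2.imwrite('pics/s5.png',cv2.resize(c['image'][95:275,185:425,::-1],(784,588),interpolation=cv2.INTER_CUBIC))
o=r.observe(); print(toH(*(o['position'][:2]*1000)))
E
```

```text
t: 5.35
position: [0.5387, 0.0387, 0.022]
tcp_rot: [-3.134, -0.001, 1.362]
contact_force: [0.3, 2.9, -0.0]
width: 0.759
t: 5.52
position: [0.5373, 0.032, 0.022]
tcp_rot: [-3.134, -0.001, 1.362]
contact_force: [-0.0, 3.8, 0.1]
width: 0.756
t: 5.68
position: [0.5359, 0.0254, 0.022]
tcp_rot: [-3.134, -0.001, 1.362]
contact_force: [0.9, 3.0, -0.6]
width: 0.759
[-170.85119648    2.70155797]
```

View pics/s5.png

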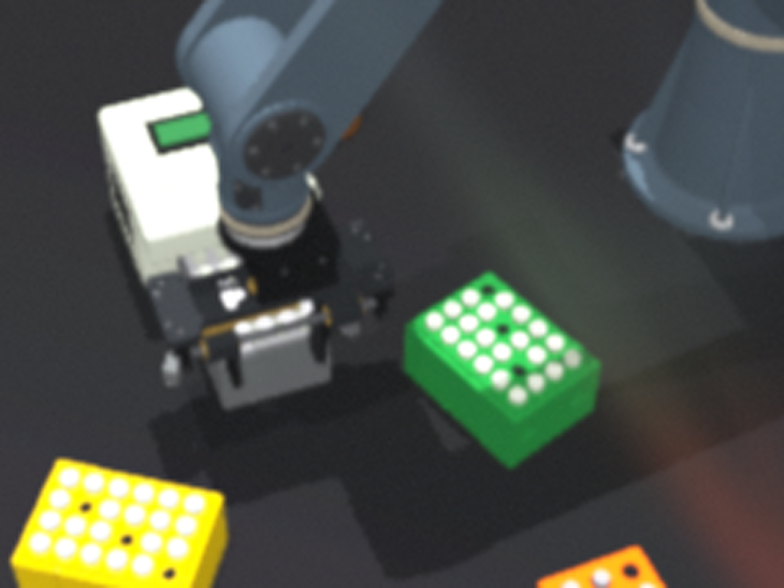

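Both fingers lie on the rear face, (235,370) and (318,345), and the carrier is square under the hood. The force is only about 3 N, so I push on until it meets the wall.

```bash
python3 -m jog '[-3,0,0,0,-3,0,0,0]';python3 -m jog '[-3,0,0,0,-3,0,0,0]'; python3 -m jog '[-2,0,0,0]'; python3 -m jog '[-2,0,0,0]'; python3 -m jog '[-2,0,0,0]'
```

```text
t: 5.9
position: [0.5344, 0.0187, 0.022]
tcp_rot: [-3.134, -0.001, 1.362]
contact_force: [-0.1, 3.1, -0.1]
width: 0.761
t: 6.07
position: [0.533, 0.0125, 0.022]
tcp_rot: [-3.134, -0.001, 1.363]
contact_force: [0.6, 3.5, 1.4]
width: 0.758
t: 6.15
position: [0.5325, 0.0101, 0.022]
tcp_rot: [-3.134, -0.001, 1.362]
contact_force: [1.0, 3.1, 0.2]
width: 0.76
t: 6.23
position: [0.532, 0.0079, 0.022]
tcp_rot: [-3.134, -0.001, 1.362]
contact_force: [1.1, 2.2, -0.2]
width: 0.757
t: 6.32
position: [0.5318, 0.0078, 0.0221]
tcp_rot: [-3.134, -0.005, 1.36]
contact_force: [3.4, 18.2, 0.9]
width: 0.757
```

```bash
python3 -m jog '[-1.5,0,0,0]'; python3 -m jog '[-1.5,0,0,0,0,0,0,0]'; python3 -m jog '[-1.5,0,0,0.4,-1.5,0,0,-0.8]'
```

```text
t: 6.4
position: [0.5319, 0.008, 0.0221]
tcp_rot: [-3.135, -0.008, 1.36]
contact_force: [2.8, 10.2, -1.2]
width: 0.76
t: 6.57
position: [0.532, 0.0085, 0.0221]
tcp_rot: [-3.135, -0.01, 1.362]
contact_force: [-0.6, 0.2, 0.8]
width: 0.758
t: 6.73
position: [0.5319, 0.0083, 0.0221]
tcp_rot: [-3.136, -0.014, 1.368]
contact_force: [2.0, 8.8, 1.0]
width: 0.76
```

```bash
python3 -m jog '[5,0,0,0,10,0,0,0,20,0,0,0,20,0,0,0,25,0,0,0,30,0,-10,0,30,0,-30,0,30,0,-30,0,30,0,-30,0,0,0,0,0]'; python3 -m jog '[30,0,-30,0,30,0,-30,0,30,0,-20,0,30,0,0,0,30,0,0,0,30,0,0,0,0,0,0,0]'; python3 - <<'E'
from h import *
carrier('pics/t6.png')
c=cam('scene'); P=cloud(c)*1000; Z=P[...,2]
cv2.imwrite('pics/s6.png',cv2.resize(c['image'][95:275,185:425,::-1],(784,588),interpolation=cv2.INTER_CUBIC))
x=np.cos(HA)*(P[...,0]-HO[0])+np.sin(HA)*(P[...,1]-HO[1]); y=-np.sin(HA)*(P[...,0]-HO[0])+np.cos(HA)*(P[...,1]-HO[1])
for a,b in((-45,-15),(-15,15),(15,45)):
    m=(x>-160)&(x<-125)&(y>a)&(y<b)&(Z>15)&(Z<55); print('rear x',np.median(x[m]),m.sum())
m=(x>-140)&(x<-60)&(abs(y)<70)&(Z>55)&(Z<80);q=P[m];print('top z',np.median(q[:,2]), 'fit',np.linalg.lstsq(np.c_[x[m],y[m],np.ones(m.sum())],Z[m],rcond=None)[0], y[m].min(),y[m].max())
E
```

```text
t: 7.57
position: [0.5731, 0.206, 0.1245]
tcp_rot: [-3.129, -0.003, 1.363]
contact_force: [2.3, -0.4, 0.5]
width: 0.758
t: 8.15
position: [0.6088, 0.3785, 0.2002]
tcp_rot: [-3.133, 0.007, 1.361]
contact_force: [-0.5, 0.7, -0.2]
width: 0.757
H-frame rect ((-96.06216430664062, 1.0438003540039062), (88.00552368164062, 99.82579040527344), 0.05829764902591705) 1511
[[-140.10000610351562, 50.900001525878906], [-140.0, -48.900001525878906], [-52.0, -48.79999923706055], [-52.099998474121094, 51.0]]
TCP H [-5.291e+02  3.000e-01] yaw rel -0.03 [-0.3  0.5  0.1]
rear x -143.21840212221383 81
rear x -143.39155253730527 90
rear x -143.2911567320636 91
top z 66.55619859638813 fit [ 1.93013334e-02 -1.54709829e-02  6.91422695e+01] -49.465069604146265 50.70849957476784
```

View pics/t6.png

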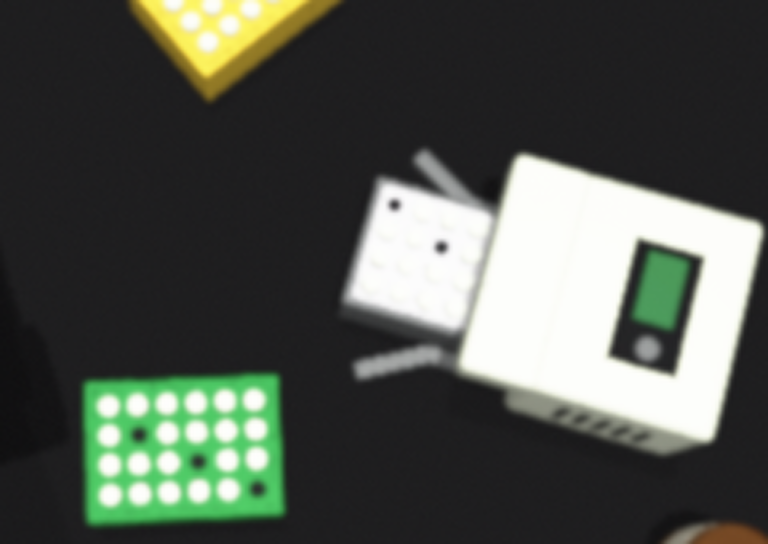

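View pics/s6.png

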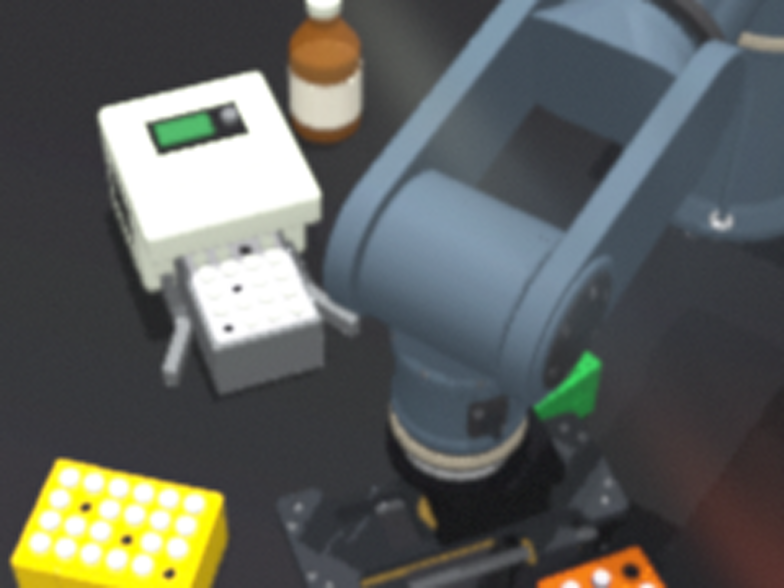

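```bash
python3 -c "
from h import *
print(r.sign_off())"
```

```text
the job is handed in; nothing more can be done
None
```

The carrier is home in the heater and released, and I handed the job in at about 8.3 s. I pushed its rear face with two spread fingers, straightening it on the way in. The gripper then backed off and up, clear of everything.

**Final checks (top camera):**
- The rear face is at heater x = -140.1 mm against a target of -140.
- The sideways offset is about 1 mm and the yaw error 0.06°, both within the 2 mm calibration.
- The top is level to about 1–2°, so the carrier looks flat on the bench.

**Contact:** the push force stayed at 2–4 N all the way over the pegs. It rose to 18 N at the wall, and three more pushes did not move the carrier.

**Disagreement:** the scene camera put the rear face at -143.3 mm, even across its width. That camera also read the heater wall about 3 mm further out, so I took this as its calibration offset. The stop at the wall agrees with the top camera.

**Bystanders:** I never contacted the bottle, the rack, the tip box or the green and yellow look-alikes. The last pictures show the green and yellow ones, the bottle and part of the rack, with no sign of movement. The tip box was outside those crops and I did not measure any bystander again.

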